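Clear the tortilla press and hold it open

TASK

The carved wooden stamp is lying on top of the closed green tortilla press: take it off and set it down, without dropping it, flat in the red tray with its carved face up. Then raise the press's top plate by its wooden handle bar and hold it open at 45 degrees, steadily, so that the cook can lay dough in; the plate falls shut if let go, so never let it drop, and finish while still holding it there. Leave everything else on the table where it is.

Things in the scene. Friction and masses are not known exactly. Their poses are not given: they have to be found in the camera images.
- press: green tortilla press, fixed, 190 x 190 mm, upper face of its closed top plate 49 mm above the table. Origin on the table under its centre; x points from handle side to hinge side, y along the hinge, z up. Hinge axis parallel to y at x = +100 mm, 45 mm up. The top plate (180 x 180 x 8 mm) covers x from -90 to +90 mm when closed.
- lid (a joint): opening angle of the press's top plate (rad): 0 closed and level, growing as the handle side rises, 1.4 at the stop. 45 degrees is 0.785. There is no spring or catch: by its weight (plate and bar about 0.5 to 0.9 kg in all) it falls shut from any angle.
- handle: pale wooden round bar, 16 mm thick, 120 mm long, that lifts the top plate; origin at its middle, y along it, parallel to the hinge and 240 mm from it. Closed: 45 mm up, at x = -140 mm of the press. Two arms 100 mm apart join it to the plate; between bar and plate edge is a 42 mm wide open gap for a finger. It turns freely on its own axis, so fingers that pinch it need not tilt with the plate.
- stamp: dark wooden stamp block, 100 x 56 x 40 mm (x, y, z), about 0.17 kg, its carved face (pale rings and strokes) on top. Origin at the centre of its underside, z up. It starts lying loose on the closed top plate.
- tray: shallow red tray, fixed to the table, 158 x 108 mm outside (x, y), rim 14 mm high, walls and floor 4 mm thick (inside 150 x 100 mm). Origin at the centre of its underside, on the table.
- bowl: brown clay bowl, 116 mm wide, 50 mm high, origin under its centre; must stay where it is
- mortar: heavy dark stone mortar, 110 mm wide, 70 mm high, origin under its centre; must stay where it is
- bottle: amber glass bottle, 60 mm wide, 190 mm high, origin under its centre; must stay where it is
- jar: glass jar with a red cap, 68 mm wide, 90 mm high, origin under its centre; must stay where it is
- mug: blue mug, 76 mm wide, 85 mm high, origin under its centre; must stay where it is
- spatula: spatula lying on the table, origin on its underside; must stay where it is
Not all that is in view belongs to the job. Of the things that look like the tray, the smaller one is meant. Several things have the shape of the stamp; the one meant has the colours described above.

How it is judged:
By the outcome, as a careful person would: the job done as asked, in the order asked, and still so for the second after the job is handed in, while the arm keeps its last pose, push and grip.
It also fails if it takes over 58 s, if anything falls off the work surface, if the arm or the gripper's body presses on something with over 40 N, if the wrist force passes 120 N, or if a joint passes its speed limit or range.

ROBOT

A 7-joint arm with a two-finger parallel gripper is mounted at the origin on the work surface. World frame = base frame: x ahead of the robot, y to its left, z up, the work surface at z = 0. Lengths are in mm, angles in rad, forces in N, time in s.
With the tool pointing down it reaches from about 350 to 900 mm from the base axis. Payload 19.9 kg.
Tool frame: the origin (TCP) lies on the centre line of the jaws, within the pads' length; the fingertips stand 8 mm ahead of it and the grasp point (between the pads) lies 11 mm behind it (robot.tcp_to_tips is the distance from the TCP to the fingertips, in mm); z points along the fingers, y is the line along which they close (so a half turn about z gives the same grasp; the last joint's range is limited). The gripper opens to 85 mm and grips with 20 to 120 N. Pads are 22 mm wide; open, the fingers measure 114 mm over their backs; the gripper's body (76 mm by 85 mm) begins 54 mm behind the grasp point. The pads swing forward as they close: fully open they stand 13 mm farther back than shut.
Start: joints at [-1.313, 0.417, -0.01, 1.614, 0.005, 1.111, -0.053], TCP at [183.973, 597.291, 239.26] pointing down, gripper open.
Joint ranges: [-2.81, 2.81], [-0.39, 2.02], [-1.27, 1.25], [0.06, 2.57], [-1.19, 4.33], [0.19, 2], [-2.82, 2.82]. Speed limits (rad/s): [1.89, 1.89, 2.39, 2.39, 3.01, 3.01, 3.01].

INTERFACE

Orientations are given as a unit quaternion [w, x, y, z].
In Python, from bench import read_state, capture, camera_info, robot gives the robot as it stands.
- The arm moves only by the tool step_arm, never from a script. Its argument "series" is a list of rows, each a list of 7 numbers: the closure, from 0 (fully open) to 1 (shut), then the shift along the tool's x, y, z in mm, then the turn, a rotation vector about the tool's x, y, z in rad. In form: [[gripper, dx, dy, dz, ax, ay, az], ...]. A call has 1 to 10 rows; each row shifts and turns the commanded pose from where the row before left it, along the tool's axes as they then stand; what a row does not reach is not made up. A row lasts 1/12 s, in which the tool goes at most 41.7 mm and 7.16 degrees, less where a joint would pass 70% of its speed; a pose out of reach is approached as far as the arm can. A call is refused whole if a number of a shift passes 41.7 or a number of a turn 0.125, either way. A call with a gripper value outside its range is refused whole. The fingers move at their own pace and stop on an object; "force" is the grip in N (left out, the last holds). Time passes only in rows, so rows that do not move let the fingers close. It gives the time, the measured TCP pose, the force, the opening and the grip force at its end, in the units of the state.
- read_state(): the state, without advancing time (a new reading comes with each control period).
- capture(name): name is "scene" or "top" or "wrist"; returns the picture (384x512x3 uint8, red, green, blue); there is no depth.
- camera_info(name): a dict with "camera_matrix" (3x3 intrinsics, pixels), "rvec" (rotation vector, rad) and "tvec" (3), from world to camera coordinates, as OpenCV has them; the wrist camera has in their place "hand_eye" (4x4, takes a point from camera to tool coordinates, whose origin is the TCP and whose axes are the flange's). Camera axes: x right, y down, z forward; pixel columns grow to the right and rows downward; lengths in mm; the calibration is good to about 2 mm. A picture is of the moment at which its call begins: read the wrist's pose just before it. camera_info takes no time and is no camera call.
- robot.finish_job(): hands the job in; it is judged then, once.
The state is a dict: "t": time; "qpos": joint angles; "joint_velocities": joint speeds; "joint_torque": joint torques, N m; "position": TCP position; "ee_rot": TCP orientation; "ft_force": force on the tool from outside, world axes, zero at the start; "wrist_torque": the same for the moment, N m; "gripper_width": finger opening in mm; "grip_force": force on a finger pad.
Only numpy, scipy, OpenCV 4.12 (cv2) and the standard library are available. Lean on these libraries where they do the work, as an engineer would, in place of code of your own. Each camera call takes 0.05 s, during which the arm holds its last target. There are 200 camera calls.

## Working session

There is one attempt and no reset: what is moved stays moved. The work goes in short steps, Python scripts to look and compute and a tool call to move; the robot and the scene stay as the last step left them, time stands still between calls to the robot, and variables do not carry over. Pictures are saved under pics/ and viewed, at most 10 in all, crops included, and the job is handed in when it is done.

Besides the shell and the picture viewer there is one more tool, called after "Call:" by a JSON object that holds its "method" and its "body". step_arm: Moves the arm, as the interface text tells. Its arguments: {"type":"object","properties":{"series":{"type":"array","items":{"type":"array","items":{"type":"number"}}},"force":{"type":"number"}},"required":["series"]}

```bash
mkdir -p pics
python3 - <<'E'
from bench import read_state, capture, camera_info, robot
import cv2
for n in ("top","scene"):
    im=capture(n); cv2.imwrite(f"pics/{n}0.png",cv2.cvtColor(im,cv2.COLOR_RGB2BGR))
    print(n,camera_info(n))
s=read_state(); print(s); print(camera_info("wrist")["hand_eye"])
E
```

```text
top {'camera_matrix': array([[392.73696963,   0.        , 258.1331403 ],
       [  0.        , 392.73696963, 198.34641225],
       [  0.        ,   0.        ,   1.        ]]), 'rvec': array([ 2.16685063, -2.18426768,  0.13056738]), 'tvec': array([  18.67349232,  510.00182498, 1529.19413077])}
scene {'camera_matrix': array([[348.96352714,   0.        , 258.4609569 ],
       [  0.        , 348.96352714, 190.17490188],
       [  0.        ,   0.        ,   1.        ]]), 'rvec': array([ 0.87812508,  2.72206061, -0.77177842]), 'tvec': array([ 383.90009154, -253.38754483, 1416.31152751])}
{'t': 0.1, 'qpos': array([-1.31354428,  0.41791265, -0.01028668,  1.6141046 ,  0.00468901,
        1.11067861, -0.05298556]), 'joint_velocities': array([-0.00027894, -0.00243723,  0.00096785, -0.00091468, -0.0001408 ,
       -0.00035767,  0.00162999]), 'joint_torque': array([-1.45946397e-04, -8.65834379e+01,  6.79706465e-01, -4.35639596e+01,
        1.92125008e-02,  4.96922614e-03,  6.91315267e-05]), 'position': array([183.88225363, 597.03013032, 238.7278465 ]), 'ee_rot': array([-3.98523060e-05,  1.48819834e-01,  9.88864180e-01, -5.38293857e-04]), 'ft_force': array([ 0.73061697,  0.51127027, -0.20844838]), 'wrist_torque': array([-0.0013765 ,  0.00201358,  0.04447655]), 'grip_force': 0.0, 'gripper_width': 85.54982178237113}
[[-4.48028680e-04 -9.60679146e-01 -2.77660543e-01  6.97812793e+01]
 [ 9.99998962e-01 -8.10686874e-04  1.19131712e-03  7.79225278e-01]
 [-1.36956927e-03 -2.77659721e-01  9.60678512e-01 -1.34805126e+02]
 [ 0.00000000e+00  0.00000000e+00  0.00000000e+00  1.00000000e+00]]
```

View pics/top0.png

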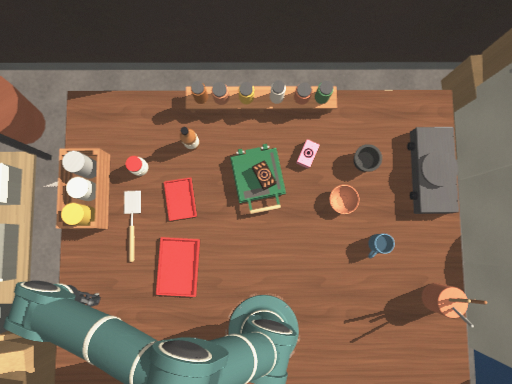

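View pics/scene0.png

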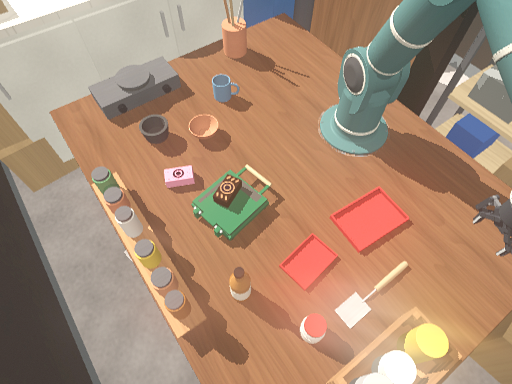

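Top view: the dark stamp is at (264,175) on the green press and a pink block at (308,153) has the same shape. The dark one with pale rings, lying on the press, fits. The red trays are at (180,199), the smaller one and so the one meant, and (178,267). The handle bar is at (265,209). I'll confirm in an enlarged crop.

Run:
```python
import cv2,numpy as np
a=cv2.imread("pics/top0.png")
c=cv2.resize(a[135:230,155:325],None,fx=4.7,fy=4.7,interpolation=cv2.INTER_CUBIC)
for k in range(160,325,20): cv2.putText(c,str(k),(int((k-155+.5)*4.7),8),0,.35,(255,255,255),1); cv2.line(c,(int((k-155+.5)*4.7),10),(int((k-155+.5)*4.7),16),(255,255,255),1)
for k in range(140,230,20): cv2.putText(c,str(k),(0,int((k-135+.5)*4.7)+3),0,.35,(255,255,255),1)
cv2.imwrite("pics/topc.png",c); print(c.shape)
```

```text
(446, 799, 3)
```

View pics/topc.png

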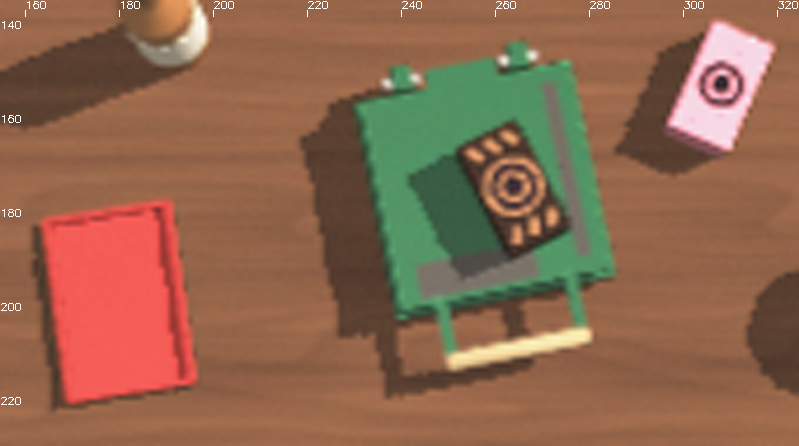

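The crop confirms it: the dark stamp with pale rings is centred at crop (513,188), on the press. The press plate corners are about (358,103), (572,62), (615,273), (400,318), the bar runs (450,360)-(590,335), and the small tray spans (43,220)-(195,382). Next I'll convert these to world coordinates.

```bash
cat > h.py <<'E'
import numpy as np, cv2
from scipy.spatial.transform import Rotation as R
from scipy.optimize import least_squares
from bench import read_state, capture, camera_info
def ray(uv,z,K,Rwc,t):   # world point at height z on pixel's ray; x_c=R x+t
    d=Rwc.T@np.linalg.solve(K,[uv[0],uv[1],1.]); o=-Rwc.T@t
    return o+d*(z-o[2])/d[2]
def fixed(n,uv,z):
    i=camera_info(n); return ray(np.array(uv,float),z,i["camera_matrix"],cv2.Rodrigues(i["rvec"])[0],i["tvec"])
def tool(s): 
    q=s["ee_rot"]; return R.from_quat([q[1],q[2],q[3],q[0]]).as_matrix(), s["position"]
def wrist(s,uv,z):
    i=camera_info("wrist"); H=i["hand_eye"]; Rt,p=tool(s); Rc=Rt@H[:3,:3]; o=Rt@H[:3,3]+p
    return ray(np.array(uv,float),z,i["camera_matrix"],Rc.T,-Rc.T@o)
def fit(P,lx,ly,a0):  # rectangle of known size; corners in order (+x+y),(+x-y),(-x-y),(-x+y)
    L=np.array([[1,1],[1,-1],[-1,-1],[-1,1]])*[lx/2,ly/2]
    f=lambda v:(L@np.array([[np.cos(v[2]),np.sin(v[2])],[-np.sin(v[2]),np.cos(v[2])]])+v[:2]-P).ravel()
    r=least_squares(f,[*P.mean(0),a0]); return r.x, np.abs(r.fun).max()
E
python3 - <<'E'
from h import *
f=lambda xy,z:fixed("top",(xy[0]/4.7+154.5,xy[1]/4.7+134.5),z)[:2]
st=np.array([f(p,89) for p in [(455,153),(516,121),(571,224),(513,258)]])
pr=np.array([f(p,49) for p in [(358,103),(572,62),(615,273),(400,318)]])
tr=np.array([f(p,14) for p in [(43,220),(170,202),(195,382),(68,404)]])
ha=np.array([f(p,47) for p in [(450,360),(590,335)]])
for n,P,a,b in (("stamp",st,100,56),("press",pr,180,180),("tray",tr,158,108)):
    print(n,P.round(0).tolist(),[np.linalg.norm(P[i]-P[i-1]).round(0) for i in range(4)],fit(P,a,b,0.2))
print("handle",ha,ha.mean(0),np.linalg.norm(ha[0]-ha[1]))
print("ring",f((513,186),89), "bottle",fixed("top",(193,147),0))
E
```

```text
stamp [[624.0, 41.0], [651.0, -9.0], [565.0, -53.0], [538.0, -6.0]] [np.float64(98.0), np.float64(56.0), np.float64(96.0), np.float64(55.0)] (array([ 5.94483081e+02, -6.85787181e+00,  4.88464885e-01]), np.float64(1.9111140592411502))
press [[675.0, 122.0], [709.0, -58.0], [530.0, -92.0], [493.0, 87.0]] [np.float64(185.0), np.float64(183.0), np.float64(182.0), np.float64(183.0)] (array([6.01674248e+02, 1.47383968e+01, 1.89878559e-01]), np.float64(2.944391063661044))
tray [[583.0, 391.0], [597.0, 284.0], [444.0, 261.0], [426.0, 368.0]] [np.float64(158.0), np.float64(109.0), np.float64(155.0), np.float64(108.0)] (array([5.12428781e+02, 3.26094686e+02, 1.48046324e-01]), np.float64(1.4664573192136459))
handle [[458.29854123  46.08858119]
 [478.2099167  -70.30886385]] [468.25422897 -12.11014133] 118.08822162116512
ring [596.82494761  -6.30485074] bottle [725.07263294 277.63816935   0.        ]
```

Sizes and positions agree (stamp ~(595,-7), yaw 0.49; press (602,15), yaw 0.19; tray (512,326), yaw 0.15). Moving above the stamp.

Call:
{"method": "step_arm", "body": {"series": [[0,-28.5,-22.8,1,0,0,0],[0,-28.5,-22.8,1,0,0,0],[0,-28.5,-22.8,1,0,0,0],[0,-28.5,-22.8,1,0,0,0],[0,-28.5,-22.8,1,0,0,0],[0,-28.5,-22.8,1,0,0,0],[0,-28.5,-22.8,1,0,0,0],[0,-28.5,-22.8,1,0,0,0],[0,-28.5,-22.8,1,0,0,0],[0,-28.5,-22.8,1,0,0,0]], "force": 50}}

```text
t: 0.93
position: [389.8, 293.8, 229.2]
ee_rot: [-0.0, 0.149, 0.989, -0.0]
ft_force: [1.2, 0.5, 0.0]
gripper_width: 85.2
grip_force: 0.0
```

Call:
{"method": "step_arm", "body": {"series": [[0,-28.5,-22.8,1,0,0,0],[0,-28.5,-22.8,1,0,0,0],[0,-28.5,-22.8,1,0,0,0],[0,-28.5,-22.8,1,0,0,0],[0,-28.5,-22.8,1,0,0,0],[0,-28.5,-22.8,1,0,0,0],[0,-28.5,-22.8,1,0,0,0],[0,-28.5,-22.8,1,0,0,0],[0,-28.5,-22.8,1,0,0,0],[0,-28.5,-22.8,1,0,0,0]]}}

```text
t: 1.77
position: [595.1, -7.9, 219.1]
ee_rot: [-0.0, 0.149, 0.989, -0.0]
ft_force: [0.2, 1.4, 0.5]
gripper_width: 85.3
grip_force: 0.0
```

Call:
{"method": "step_arm", "body": {"series": [[0,0,0,0,0,0,-0.0985],[0,0,0,0,0,0,-0.0985],[0,0,0,0,0,0,-0.0985],[0,0,0,0,0,0,-0.0985],[0,0,0,0,0,0,-0.0985],[0,0,0,0,0,0,-0.0985],[0,0,0,0,0,0,-0.0985],[0,0,0,0,0,0,-0.0985],[0,0,0,0,0,0,0],[0,0,0,0,0,0,0]]}}

```text
t: 2.6
position: [594.4, -6.4, 219.1]
ee_rot: [-0.0, -0.241, 0.971, 0.0]
ft_force: [-0.4, 0.1, 0.2]
gripper_width: 85.6
grip_force: 0.0
```

Run:
```python
from h import *
s=read_state(); im=capture("wrist"); im=cv2.cvtColor(im,cv2.COLOR_RGB2BGR)
cv2.imwrite("pics/w1raw.png",im); c=cv2.resize(im,None,fx=1.5,fy=1.5,interpolation=cv2.INTER_CUBIC); cv2.imwrite("pics/w1.png",c)
np.save("s1.npy",s,allow_pickle=True)
print(s["t"],s["position"],tool(s)[0].round(3),s["qpos"].round(2),s["gripper_width"])
```

```text
2.6 [594.36275864  -6.41681188 219.11241129] [[-0.884 -0.467 -0.   ]
 [-0.467  0.884  0.   ]
 [ 0.     0.    -1.   ]] [-0.21  0.39  0.21  1.72 -0.09  1.04  2.09] 85.55089344079781
```

View pics/w1.png

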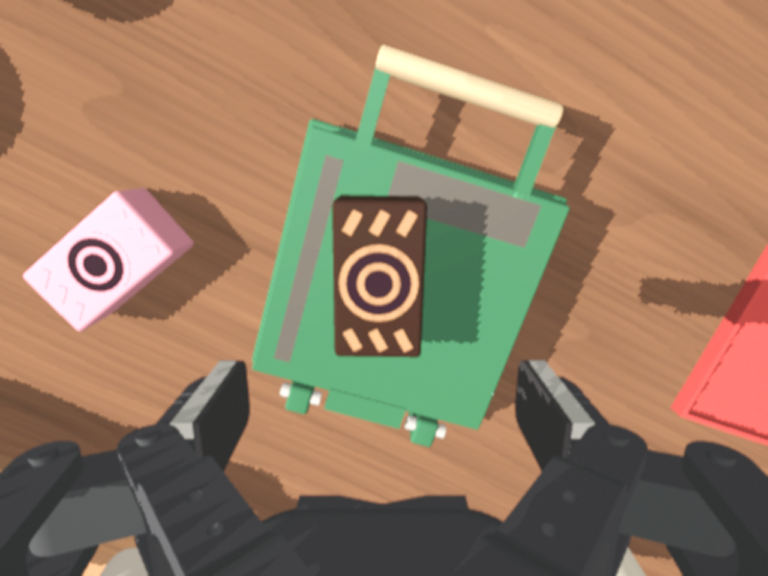

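Wrist view: the stamp's top face has corners about (333,206), (426,206), (420,356), (336,355), with rings at (379,284). The bar runs (380,58)-(560,112), and the plate corners are (312,122), (568,208), (482,428), (253,370).

Run:
```python
from h import *
s=np.load("s1.npy",allow_pickle=True).item()
f=lambda p,z:wrist(s,((p[0]+.5)/1.5-.5,(p[1]+.5)/1.5-.5),z)[:2]
st=np.array([f(p,89) for p in [(420,356),(336,355),(333,206),(426,206)]])
print(st.round(0).tolist(),fit(st,100,56,.49),"ring",f((379,284),89))
pr=np.array([f(p,49) for p in [(482,428),(253,370),(312,122),(568,208)]])
print(pr.round(0).tolist(),fit(pr,180,180,.19))
ha=np.array([f(p,48) for p in [(380,58),(560,112)]]); print("bar",ha,ha.mean(0),np.arctan2(*(ha[0]-ha[1])[::-1])+np.pi/2)
```

```text
[[630.0, 40.0], [655.0, -7.0], [571.0, -51.0], [546.0, -3.0]] (array([ 6.00515668e+02, -5.07676217e+00,  4.75047551e-01]), np.float64(2.9823143244573203)) ring [600.25708173  -5.0256773 ]
[[676.0, 124.0], [713.0, -52.0], [535.0, -87.0], [505.0, 87.0]] (array([6.07152217e+02, 1.81794773e+01, 1.98172382e-01]), np.float64(3.3559824679743997))
bar [[482.43874853 -66.43688004]
 [456.64303718  49.06990695]] [469.54089285  -8.68348654] 0.21972088656301847
```

Call:
{"method": "step_arm", "body": {"series": [[0,-1.7,-0.6,20,0,0,0],[0,-1.7,-0.6,20,0,0,0],[0,0,0,20,0,0,0],[0,0,0,20,0,0,0],[0,0,0,20,0,0,0],[0,0,0,20,0,0,0],[0,0,0,15,0,0,0],[0,0,0,10,0,0,0],[0,0,0,5,0,0,0],[0,0,0,0,0,0,0]]}}

```text
t: 3.48
position: [597.7, -5.8, 68.6]
ee_rot: [-0.001, -0.242, 0.97, -0.0]
ft_force: [-0.3, -0.5, 0.3]
gripper_width: 85.5
grip_force: 0.0
```

Call:
{"method": "step_arm", "body": {"series": [[0.15,0,0,0,0,0,0],[0.25,0,0,0,0,0,0],[0.35,0,0,0,0,0,0],[0.5,0,0,0,0,0,0],[0.6,0,0,0,0,0,0],[0.6,0,0,0,0,0,0],[0.6,0,0,0,0,0,0],[0.6,0,0,0,0,0,0],[0.6,0,0,0,0,0,0],[0.6,0,0,0,0,0,0]], "force": 40}}

```text
t: 4.32
position: [598.6, -5.8, 70.5]
ee_rot: [0.001, -0.242, 0.97, -0.0]
ft_force: [-2.1, 0.3, 7.1]
gripper_width: 55.3
grip_force: 41.7
```

Gripped at 55 mm, the stamp's width. Lifting.

Call:
{"method": "step_arm", "body": {"series": [[0.6,0,0,-2,0,0,0],[0.6,0,0,-4,0,0,0],[0.6,0,0,-6,0,0,0],[0.6,0,0,-10,0,0,0],[0.6,0,0,-15,0,0,0],[0.6,0,0,-15,0,0,0],[0.6,0,0,-15,0,0,0],[0.6,0,0,-13,0,0,0],[0.6,0,0,-5,0,0,0],[0.6,0,0,0,0,0,0]]}}

```text
t: 5.15
position: [598.7, -5.7, 155.9]
ee_rot: [0.001, -0.242, 0.97, -0.0]
ft_force: [1.6, 0.5, -2.8]
gripper_width: 55.3
grip_force: 43.1
```

Run:
```python
from h import *
s=read_state(); im=cv2.cvtColor(capture("wrist"),cv2.COLOR_RGB2BGR); np.save("s2.npy",s,allow_pickle=True)
cv2.imwrite("pics/w2.png",cv2.resize(im,None,fx=1.5,fy=1.5,interpolation=cv2.INTER_CUBIC))
print(s["t"],s["position"],s["gripper_width"],s["ft_force"],s["wrist_torque"])
Rt=tool(s)[0]; print(Rt.round(3)); print("to tray (tool axes)",Rt.T@(np.array([512.4,326.1,0])-s["position"]))
```

```text
5.15 [598.66379698  -5.70633681 155.88382417] 55.343391962427475 [ 1.56393494  0.54168751 -2.79174303] [0.03015733 0.0111945  0.01624437]
[[-0.883 -0.47   0.002]
 [-0.47   0.883  0.   ]
 [-0.002 -0.001 -1.   ]]
to tray (tool axes) [-79.48400096 333.56388962 155.73721322]
```

View pics/w2.png

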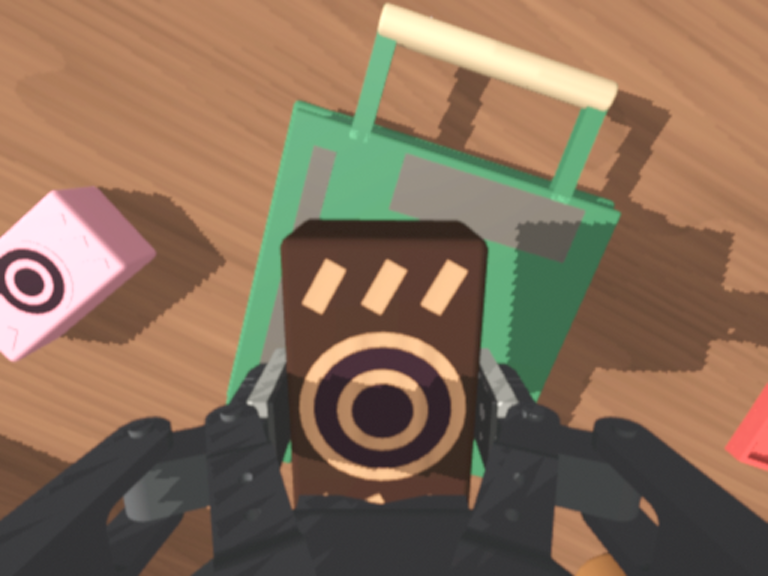

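Stamp held level and centred, ring at (382,410). Carrying it to the tray.

Call:
{"method": "step_arm", "body": {"series": [[0.6,-4,16.7,0,0,0,0],[0.6,-8,33.35,0,0,0,0],[0.6,-8,33.35,0,0,0,0],[0.6,-8,33.35,0,0,0,0],[0.6,-8,33.35,0,0,0,0],[0.6,-8,33.35,0,0,0,0],[0.6,-8,33.35,0,0,0,0],[0.6,-8,33.35,0,0,0,0],[0.6,-8,33.35,0,0,0,0],[0.6,-8,33.35,0,0,0,0]]}}

```text
t: 6.03
position: [515.1, 311.0, 153.3]
ee_rot: [-0.001, -0.242, 0.97, -0.0]
ft_force: [1.3, -0.0, -1.8]
gripper_width: 55.1
grip_force: 43.1
```

Call:
{"method": "step_arm", "body": {"series": [[0.6,-4,16.7,0,0,0,0],[0.6,0,0,0,0,0,0.057],[0.6,0,0,0,0,0,0.057],[0.6,0,0,0,0,0,0.057],[0.6,0,0,0,0,0,0.057],[0.6,0,0,0,0,0,0.057],[0.6,0,0,0,0,0,0.056],[0.6,0,0,0,0,0,0],[0.6,0,0,0,0,0,0],[0.6,0,0,0,0,0,0]]}}

```text
t: 6.87
position: [511.7, 326.2, 153.7]
ee_rot: [-0.0, -0.075, 0.997, -0.0]
ft_force: [0.3, -0.7, -2.5]
gripper_width: 55.0
grip_force: 43.1
```

Run:
```python
from h import *
s=read_state(); ims=[cv2.cvtColor(capture(n),cv2.COLOR_RGB2BGR) for n in ("wrist","scene")]
np.save("s3.npy",s,allow_pickle=True)
b=cv2.resize(ims[1][180:340,220:420],(480,384),interpolation=cv2.INTER_CUBIC)
cv2.imwrite("pics/w3.png",np.hstack([ims[0][:, :320],b]))
print(s["t"],s["position"],s["gripper_width"],s["ft_force"],tool(s)[0].round(3))
```

```text
6.8667 [511.68927077 326.15504612 153.74625239] 54.970250013006286 [ 0.28114849 -0.69032219 -2.48469626] [[-0.989 -0.15  -0.001]
 [-0.15   0.989 -0.001]
 [ 0.001 -0.    -1.   ]]
```

View pics/w3.png

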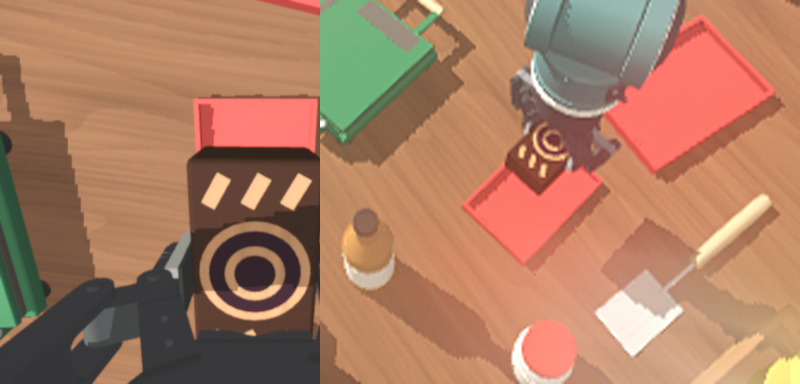

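The stamp is over the small red tray (tray corner at wrist pixel (193,98)) and lines up with it. I'll check that corner against the tray fit and descend.

Run:
```python
from h import *
s=np.load("s3.npy",allow_pickle=True).item(); print(wrist(s,(193,98),14))
```

```text
[446.1826901  262.71697921  14.        ]
```

Call:
{"method": "step_arm", "body": {"series": [[0.6,0,0,10,0,0,0],[0.6,0,0,20,0,0,0],[0.6,0,0,20,0,0,0],[0.6,0,0,20,0,0,0],[0.6,0,0,20,0,0,0],[0.6,0,0,15,0,0,0],[0.6,0,0,8,0,0,0],[0.6,0,0,5,0,0,0],[0.6,0,0,0,0,0,0],[0.6,0,0,0,0,0,0]]}}

```text
t: 7.8
position: [512.2, 326.4, 36.7]
ee_rot: [0.0, -0.074, 0.997, 0.0]
ft_force: [0.2, -0.1, -2.2]
gripper_width: 55.1
grip_force: 43.1
```

Corner at (446,263) against the predicted (444,261), so the tray fit is good. Lowering until it touches.

Call:
{"method": "step_arm", "body": {"series": [[0.6,0,0,3,0,0,0],[0.6,0,0,3,0,0,0],[0.6,0,0,2,0,0,0],[0.6,0,0,1.5,0,0,0],[0.6,0,0,1,0,0,0],[0.6,0,0,0,0,0,0],[0.6,0,0,0,0,0,0]]}}

```text
t: 8.38
position: [511.9, 326.3, 25.8]
ee_rot: [0.0, -0.074, 0.997, -0.0]
ft_force: [0.8, -0.8, -2.5]
gripper_width: 55.2
grip_force: 43.1
```

Call:
{"method": "step_arm", "body": {"series": [[0.6,0,0,0.7,0,0,0],[0.6,0,0,0.7,0,0,0],[0.6,0,0,0,0,0,0],[0.6,0,0,0,0,0,0]]}}

```text
t: 8.72
position: [512.0, 326.3, 25.5]
ee_rot: [0.0, -0.074, 0.997, 0.0]
ft_force: [-7.0, -4.0, 19.0]
gripper_width: 55.2
grip_force: 45.6
```

Contact (19 N upward). Release and rise.

Call:
{"method": "step_arm", "body": {"series": [[0.3,0,0,-0.5,0,0,0],[0.25,0,0,0,0,0,0],[0.2,0,0,0,0,0,0],[0.1,0,0,0,0,0,0],[0.05,0,0,0,0,0,0],[0,0,0,0,0,0,0],[0,0,0,0,0,0,0],[0,0,0,-5,0,0,0],[0,0,0,-10,0,0,0],[0,0,0,-15,0,0,0]]}}

```text
t: 9.55
position: [511.5, 325.9, 55.0]
ee_rot: [-0.001, -0.074, 0.997, -0.0]
ft_force: [-0.2, -0.4, -0.5]
gripper_width: 85.7
grip_force: 0.0
```

Call:
{"method": "step_arm", "body": {"series": [[0,0,0,-20,0,0,0],[0,0,0,-30,0,0,0],[0,0,0,-30,0,0,0],[0,0,0,-30,0,0,0],[0,0,0,-20,0,0,0],[0,0,0,-10,0,0,0],[0,0,0,0,0,0,0]]}}

```text
t: 10.13
position: [512.7, 326.7, 197.7]
ee_rot: [0.002, -0.074, 0.997, 0.001]
ft_force: [-0.0, -0.2, 0.1]
gripper_width: 85.4
grip_force: 0.0
```

Run:
```python
from h import *
s=read_state(); im=cv2.cvtColor(capture("wrist"),cv2.COLOR_RGB2BGR)
cv2.imwrite("pics/w4.png",im)
print(s["t"],s["position"],s["gripper_width"],s["ft_force"],s["qpos"].round(2))
Rt=tool(s)[0]; print(Rt.round(3)); print("to bar (tool axes)",Rt.T@(np.array([468,-10.6,170])-s["position"]))
```

```text
10.1333 [512.72979105 326.74163253 197.72331806] 85.43163827736856 [-0.0043343  -0.18749678  0.08687358] [-0.77  0.43  0.2   1.71 -0.1   1.01  1.18]
[[-0.989 -0.148  0.003]
 [-0.148  0.989  0.002]
 [-0.003  0.002 -1.   ]]
to bar (tool axes) [  94.13300236 -327.09364132   26.78509453]
```

View pics/w4.png

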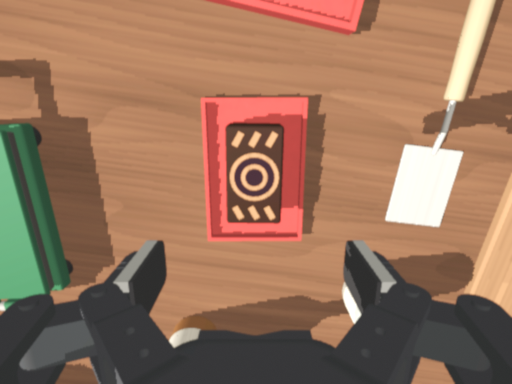

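The stamp lies flat in the tray, carved face up (corners (227,124)-(283,222), tray (202,97)-(308,240)). Going to the bar: translate, turn 1.52 rad, half-close the fingers.

Call:
{"method": "step_arm", "body": {"series": [[0,9.4,-32.7,0,0,0,0],[0,9.4,-32.7,0,0,0,0],[0,9.4,-32.7,0,0,0,0],[0,9.4,-32.7,0,0,0,0],[0,9.4,-32.7,0,0,0,0],[0,9.4,-32.7,0,0,0,0],[0,9.4,-32.7,0,0,0,0],[0.2,9.4,-32.7,0,0,0,0],[0.4,9.4,-32.7,0,0,0,0],[0.5,9.4,-32.7,0,0,0,0]]}}

```text
t: 11.02
position: [466.0, -12.6, 193.7]
ee_rot: [-0.001, -0.074, 0.997, -0.0]
ft_force: [0.5, -0.3, -0.1]
gripper_width: 51.5
grip_force: 0.0
```

Call:
{"method": "step_arm", "body": {"series": [[0.5,0,0,0,0,0,0.117],[0.5,0,0,0,0,0,0.117],[0.5,0,0,0,0,0,0.117],[0.5,0,0,0,0,0,0.117],[0.5,0,0,0,0,0,0.117],[0.5,0,0,0,0,0,0.117],[0.5,0,0,0,0,0,0.117],[0.5,0,0,0,0,0,0.117],[0.5,0,0,0,0,0,0.117],[0.5,0,0,0,0,0,0.117]]}}

```text
t: 11.85
position: [466.4, -11.1, 193.6]
ee_rot: [-0.001, 0.491, 0.871, -0.001]
ft_force: [0.5, 0.3, -0.8]
gripper_width: 42.8
grip_force: 0.0
```

Call:
{"method": "step_arm", "body": {"series": [[0.5,0,0,0,0,0,0.117],[0.5,0,0,0,0,0,0.117],[0.5,0,0,0,0,0,0.12],[0.5,0,0,0,0,0,0],[0.5,0,0,0,0,0,0],[0.5,0,0,0,0,0,0]]}}

```text
t: 12.35
position: [466.9, -11.0, 194.4]
ee_rot: [-0.0, 0.633, 0.774, -0.0]
ft_force: [0.1, 0.1, 0.9]
gripper_width: 43.0
grip_force: 0.0
```

Run:
```python
from h import *
s=read_state(); im=cv2.cvtColor(capture("wrist"),cv2.COLOR_RGB2BGR); np.save("s5.npy",s,allow_pickle=True)
cv2.imwrite("pics/w5.png",cv2.resize(im,None,fx=1.5,fy=1.5,interpolation=cv2.INTER_CUBIC))
print(s["t"],s["position"],s["gripper_width"],s["qpos"].round(2))
Rt=tool(s)[0]; print(Rt.round(3)); print("to bar (tool axes)",Rt.T@(np.array([468,-10.6,34])-s["position"]))
```

```text
12.35 [466.91311245 -11.01531131 194.36568104] 43.02858090671868 [-0.55  0.21  0.58  2.05 -0.14  0.91  0.3 ]
[[-0.198  0.98  -0.001]
 [ 0.98   0.198 -0.001]
 [-0.    -0.001 -1.   ]]
to bar (tool axes) [  0.24101541   1.3095826  160.36437375]
```

View pics/w5.png

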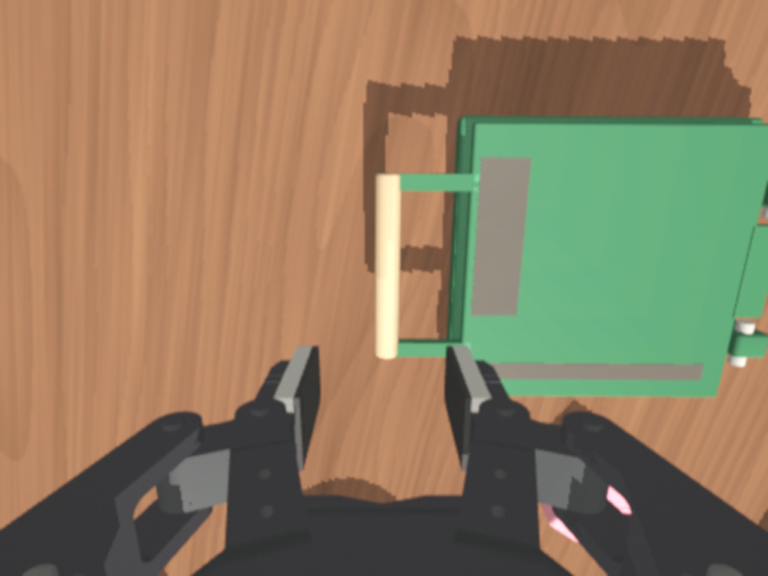

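The bar is vertical at column about 388, from row 175 to row 358. The jaw centre line is near column 383, and the yaw is well aligned.

Run:
```python
from h import *
s=np.load("s5.npy",allow_pickle=True).item()
f=lambda p,z:wrist(s,((p[0]+.5)/1.5-.5,(p[1]+.5)/1.5-.5),z)
a,b=f((388.5,176),45),f((386.5,357),45); m=(a+b)/2; print(a,b,m,np.linalg.norm(a-b))
print("tool",tool(s)[0].T@(m-s["position"]), "plate edge",tool(s)[0].T@(f((470,260),49)-s["position"]))
```

```text
[460.0722959   48.07122879  45.        ] [483.05044086 -70.38451376  45.        ] [471.56136838 -11.15664248  45.        ] 120.6638226187654
tool [ -1.01347993   4.67898956 149.3613499 ] plate edge [  7.62084274  57.00823959 145.30584574]
```

Call:
{"method": "step_arm", "body": {"series": [[0.5,0,2,20,0,0,0],[0.5,0,1.5,25,0,0,0],[0.5,0,0,25,0,0,0],[0.5,0,0,25,0,0,0],[0.5,0,0,20,0,0,0],[0.5,0,0,15,0,0,0],[0.5,0,0,12,0,0,0],[0.5,0,0,10,0,0,0],[0.5,0,0,8,0,0,0],[0.5,0,0,0,0,0,0]], "force": 60}}

```text
t: 13.23
position: [470.1, -10.5, 33.8]
ee_rot: [-0.001, 0.635, 0.773, -0.001]
ft_force: [-0.3, -0.7, -0.6]
gripper_width: 42.6
grip_force: 0.0
```

Call:
{"method": "step_arm", "body": {"series": [[0.55,0,0,0,0,0,0],[0.6,0,0,0,0,0,0],[0.65,0,0,0,0,0,0],[0.7,0,0,0,0,0,0],[0.75,0,0,0,0,0,0],[0.8,0,0,0,0,0,0],[0.9,0,0,0,0,0,0],[1,0,0,0,0,0,0],[1,0,0,0,0,0,0],[1,0,0,0,0,0,0]]}}

```text
t: 14.07
position: [470.1, -10.4, 35.1]
ee_rot: [-0.0, 0.635, 0.773, -0.0]
ft_force: [-6.9, -1.1, 10.5]
gripper_width: 14.5
grip_force: 58.3
```

Run:
```python
from h import *
s=read_state(); print(s["t"],s["position"],s["gripper_width"],s["grip_force"],s["ft_force"],s["wrist_torque"]); Rt=tool(s)[0]; print(Rt.round(4))
# arc rows: n equal angle steps with ease, in tool axes (y ~ press x, z down)
a=0.785; n=30; u=np.arange(n+1)/n; th=a*(u-np.sin(2*np.pi*u)/(2*np.pi))*1.0
x=-240*np.cos(th); z=240*np.sin(th); e=np.array([np.cos(.196),np.sin(.196),0])
D=np.diff(x)[:,None]*e+np.diff(z)[:,None]*[0,0,1]; print((D@Rt).round(1).tolist())
```

```text
14.0667 [470.0999993  -10.43017793  35.09477188] 14.511678568177649 58.304243087768555 [-6.89117827 -1.10761979 10.45180952] [-0.0832821   1.28495979  0.0180656 ]
[[-1.936e-01  9.811e-01 -1.000e-03]
 [ 9.811e-01  1.936e-01  2.000e-04]
 [ 4.000e-04 -1.000e-03 -1.000e+00]]
[[0.0, -0.0, -0.0], [0.0, -0.0, -0.3], [0.0, 0.0, -0.9], [0.0, 0.0, -1.6], [0.0, 0.0, -2.6], [0.0, 0.1, -3.7], [0.0, 0.2, -5.0], [0.0, 0.4, -6.3], [0.0, 0.8, -7.5], [0.0, 1.2, -8.7], [0.0, 1.7, -9.8], [0.0, 2.4, -10.7], [0.0, 3.1, -11.3], [0.0, 3.8, -11.6], [0.0, 4.5, -11.7], [0.0, 5.1, -11.4], [0.0, 5.5, -10.9], [0.0, 5.8, -10.2], [0.0, 5.9, -9.2], [0.0, 5.7, -8.2], [0.0, 5.3, -7.0], [0.0, 4.8, -5.9], [0.0, 4.1, -4.8], [0.0, 3.3, -3.7], [0.0, 2.6, -2.7], [0.0, 1.8, -1.9], [0.0, 1.1, -1.2], [0.0, 0.6, -0.6], [0.0, 0.2, -0.2], [0.0, 0.0, -0.0]]
```

Bar gripped (14.5 mm between pads, 58 N). Raising along the arc.

Call:
{"method": "step_arm", "body": {"series": [[1,0,0,-1.2,0,0,0],[1,0,0,-1.6,0,0,0],[1,0,0,-2.6,0,0,0],[1,0,0.1,-3.7,0,0,0],[1,0,0.2,-5,0,0,0],[1,0,0.4,-6.3,0,0,0],[1,0,0.8,-7.5,0,0,0],[1,0,1.2,-8.7,0,0,0],[1,0,1.7,-9.8,0,0,0],[1,0,2.4,-10.7,0,0,0]]}}

```text
t: 14.9
position: [476.9, -9.1, 92.8]
ee_rot: [-0.0, 0.635, 0.773, -0.0]
ft_force: [-4.4, 1.2, -2.0]
gripper_width: 14.1
grip_force: 58.7
```

Call:
{"method": "step_arm", "body": {"series": [[1,0,3.1,-11.3,0,0,0],[1,0,3.8,-11.6,0,0,0],[1,0,4.5,-11.7,0,0,0],[1,0,5.1,-11.4,0,0,0],[1,0,5.5,-10.9,0,0,0],[1,0,5.8,-10.2,0,0,0],[1,0,5.9,-9.2,0,0,0],[1,0,5.7,-8.2,0,0,0],[1,0,5.3,-7,0,0,0],[1,0,4.8,-5.9,0,0,0]]}}

```text
t: 15.73
position: [526.3, 0.6, 190.8]
ee_rot: [0.0, 0.635, 0.773, 0.0]
ft_force: [-3.8, 1.0, 0.4]
gripper_width: 13.8
grip_force: 59.0
```

Call:
{"method": "step_arm", "body": {"series": [[1,0,4.1,-4.8,0,0,0],[1,0,3.3,-3.7,0,0,0],[1,0,2.6,-2.7,0,0,0],[1,0,1.8,-1.9,0,0,0],[1,0,1.1,-1.2,0,0,0],[1,0,0.6,-0.6,0,0,0],[1,0,0.2,-0.2,0,0,0],[1,0,0,0,0,0,0],[1,0,0,0,0,0,0],[1,0,0,0,0,0,0]]}}

```text
t: 16.57
position: [539.4, 3.2, 205.3]
ee_rot: [0.0, 0.635, 0.773, 0.0]
ft_force: [-5.8, 1.2, 2.5]
gripper_width: 13.7
grip_force: 59.1
```

Run:
```python
from h import *
s=read_state(); ims=[cv2.cvtColor(capture(n),cv2.COLOR_RGB2BGR) for n in ("scene","wrist")]
np.save("s6.npy",s,allow_pickle=True)
cv2.imwrite("pics/f6.png",np.hstack([cv2.resize(ims[0][130:290,160:360],(480,384)),ims[1][:,100:420]]))
d=s["position"]-np.array([470.1,-10.43,35.09]); dx=d[:2]@[np.cos(.195),np.sin(.195)]
print(s["t"],s["position"],s["gripper_width"],s["grip_force"],s["ft_force"],s["wrist_torque"],d,dx)
print("angle from z",np.arcsin(d[2]/240),"from x",np.arccos(1-dx/240),"from both",np.arctan2(d[2],240-dx))
```

```text
16.5667 [539.37887486   3.16555959 205.28044914] 13.66577772511094 59.071016907691956 [-5.81044982  1.15385076  2.52397028] [-0.03544757  1.09350932 -0.05594321] [ 69.27887486  13.59555959 170.19044914] 70.60024320149263
angle from z 0.7882590987785236 from x 0.7871989033424397 from both 0.7877265312349825
```

View pics/f6.png

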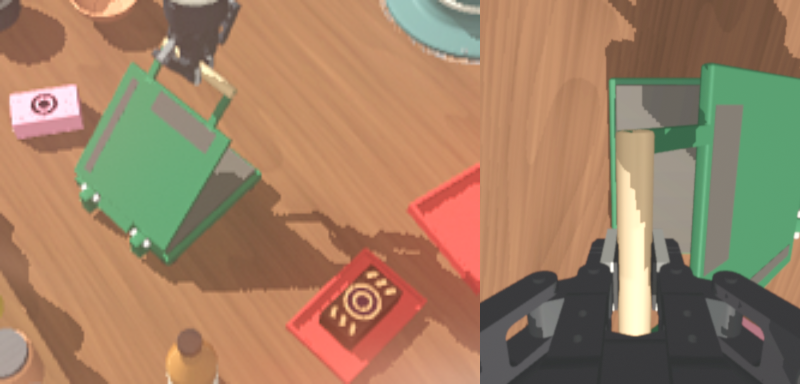

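The plate is open and held by the bar, and the stamp is still in the tray. Plate corners in the left crop are at (135,65) and (230,150), and the bar's far end in the right crop is at (635,131). I'll check the angle and the bar's position in the jaws by projection, then hold for a moment to look for creep.

Call:
{"method": "step_arm", "body": {"series": [[1,0,0,0,0,0,0],[1,0,0,0,0,0,0],[1,0,0,0,0,0,0],[1,0,0,0,0,0,0],[1,0,0,0,0,0,0],[1,0,0,0,0,0,0],[1,0,0,0,0,0,0],[1,0,0,0,0,0,0],[1,0,0,0,0,0,0],[1,0,0,0,0,0,0]]}}

```text
t: 17.5
position: [539.4, 3.2, 205.3]
ee_rot: [0.0, 0.635, 0.773, 0.0]
ft_force: [-6.1, -0.4, 2.7]
gripper_width: 14.0
grip_force: 59.1
```

Run:
```python
from h import *
s=read_state(); print(s["t"],s["position"],s["gripper_width"],s["grip_force"],s["ft_force"])
i=camera_info("wrist"); H=np.linalg.inv(i["hand_eye"])
for z in (-21,-11,0): 
    p=H[:3,:3]@np.array([60,0,z])+H[:3,3]; q=i["camera_matrix"]@p; print("tool z",z,q[:2]/q[2], "radius px",8*i["camera_matrix"][0,0]/p[2])
c=camera_info("scene")
e=np.array([np.cos(.195),np.sin(.195),0]); n=np.array([-e[1],e[0],0]); b=np.array([470.1,-10.43,45]); h=b+240*e
for th in (.70,.785,.87):
    r=-e*np.cos(th)+[0,0,np.sin(th)]; w=e*np.sin(th)+[0,0,np.cos(th)]
    P=np.array([h+190*r+4*w+k*90*n for k in (-1,1)]); print(th,cv2.projectPoints(P,c["rvec"],c["tvec"],c["camera_matrix"],None)[0].reshape(-1,2).round(1).tolist())
print("seen",(160+135/2.4,130+65/2.4),(160+230/2.4,130+150/2.4),"bar end seen",(635-480+100,131))
```

```text
17.5 [539.360813     3.18951931 205.2847822 ] 14.046163716537933 59.07050907611847 [-6.05951835 -0.35918304  2.74687811]
tool z -21 [251.42991282 134.4664342 ] radius px 21.435026168627598
tool z -11 [251.66780759 132.06726179] radius px 19.746564845642233
tool z 0 [251.8896559  129.82991813] radius px 18.171993456779425
0.7 [[217.0, 155.7], [258.0, 188.3]]
0.785 [[214.1, 155.5], [255.5, 188.5]]
0.87 [[210.9, 155.7], [252.7, 189.1]]
seen (216.25, 157.08333333333334) (255.83333333333334, 192.5) bar end seen (255, 131)
```

Steady: the pose hasn't moved over 1 s, the grip is stable, and both vertical and horizontal travel give 0.787 rad. Handing in.

```bash
python3 -c "
from bench import robot; print(robot.finish_job())"
```

```text
the job is handed in; nothing more can be done
None
```

The stamp is flat in the small red tray, carved face up, and I handed the job in at about 17.5 s with the arm holding the press open at about 45 degrees (0.787 rad, worked out from the arm's travel; the camera check was only coarse).

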